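# Purge the air line and set the microscope plinth's valve two turns open

## Task

First vent the air line of the microscope's plinth: press the hinged spring pedal right down to its stop, keep it there for about half a second, and let it spring back up. Then take the valve wheel by its upright crank handle, turn it clockwise (seen from above) until the valve is shut against its stop, pause there for a moment, and back it off anticlockwise by exactly two full turns, to within a twentieth of a turn. Finish with the crank handle still gripped between the fingers, not letting go, and leave the other things on the bench where they stand.

Things in the scene. Friction and masses are not known exactly. Their poses are not given: they have to be found in the camera images.
- valve_stand: Bench valve, bolted down: aluminium plate 120 x 100 x 8 mm with a steel valve block, steel pipe stubs to either side (along its y, 90 mm out, up to 42 mm high) and on top a level black handwheel. Origin: centre of the plate's underside, under the wheel's axis; z up. With the valve shut the crank handle stands on the stand's +x side
- wheel_axis (a point): Point on the wheel's upright axis at the rim's mid height (86 mm above the bench). The wheel is 102 mm across over a rim of 12 mm round bar with three spokes; its top is at 92 mm
- valve_wheel (a joint): Opening of the valve, rad: 0 = shut against its stop, growing anticlockwise seen from above, 2 pi per turn; the other stop is at three turns. It starts half a turn to a little over one turn open. The crank handle stands at the angle (this value) from the stand's +x axis about the wheel axis. It turns stiffly, about 0.12 N m (3 N at the handle), and stays where it is left
- crank_grip: The crank handle: an upright steel sleeve on the rim, 19 mm across and 55 mm tall (95 to 150 mm above the bench), 45 mm from the wheel axis. It spins freely on its own pin, so fingers that grip it can carry it round without turning. Origin: centre of its lower end; z up
- grip_mid (a point): On the crank handle's centre line, 33 mm above its lower end (128 mm above the bench): a good height to grip
- pedal_stand: Base of the purge pedal, bolted down: grey plate 160 x 80 x 12 mm; origin on its underside, straight below the hinge; z up. The pedal runs from the hinge towards the stand's -x; the plate reaches from 115 mm on that side to 45 mm on the other. The hinge axis lies along y, 30 mm above the bench
- pedal (a joint): Pedal angle, rad: 0 = up at rest (the plate then rises 0.35 rad from the hinge to its free end), 0.25 = down on its stop. A spring returns it: about 4 N at the pad to start, 9.5 N at the stop
- pedal_pad (a point): Middle of the ribbed tread on the pedal's upper face, 85 mm from the hinge along the plate: where to press. The pedal is an aluminium plate 108 mm long from the hinge, 58 mm wide, 8 mm thick. The pad is about 63 mm above the bench at rest and 42 mm at the stop
- oil_bottle: small amber glass dropper bottle with a dark cap, 28 mm across, 65 mm tall; origin at the centre of its foot; a bystander
- objective_case: white round case for an objective, 41 mm across, 52 mm tall; origin at the centre of its foot; a bystander
- slide_box: grey slide box, 60 x 100 x 34 mm; origin at the centre of its underside; a bystander
- dish: open glass dish, 90 mm across, 16 mm tall; origin at the centre of its underside; a bystander
- screwdriver: hand screwdriver lying flat; a bystander
- eyepiece: black spare eyepiece standing up, 36 mm across, 50 mm tall; origin at the centre of its foot; a bystander
- filter_ring: aluminium filter ring lying flat, 52 mm across, 9 mm high; a bystander
Mind the look-alikes: they are no part of the job. Of the things that look like the valve_stand, the larger one is meant. Of the things that look like the pedal_stand, the smaller one is meant.

How it is judged:
By the outcome, as a careful person would: the job done as asked, in the order asked, and still so for the second after the job is handed in, while the arm keeps its last pose, push and grip.
It also fails if it takes over 72 s, if anything falls off the work surface, if the arm or the gripper's body presses on something with over 40 N, if the wrist force passes 120 N, or if a joint passes its speed limit or range.

## Robot

A 6-joint arm with a two-finger parallel gripper is mounted at the origin on the work surface. World frame = base frame: x ahead of the robot, y to its left, z up, the work surface at z = 0. Lengths are in m, angles in rad, forces in N, time in s.
With the tool pointing down it reaches from about 0.275 to 1 m from the base axis. Payload 8.4 kg.
Tool frame: the origin (TCP) lies on the centre line of the jaws, within the pads' length; the fingertips stand 17 mm ahead of it and the grasp point (between the pads) lies 2 mm behind it (bot.tcp_to_tips is the y of the fingertips in the tool frame, in m); y points along the fingers, z is the direction in which the jaws open and shut, and the axes are right-handed (so a half turn about y gives the same grasp; the last joint's range is limited). The gripper opens to 85 mm and grips with 20 to 120 N. Pads are 22 mm wide; open, the fingers measure 114 mm over their backs; the gripper's body (76 mm by 85 mm) begins 54 mm behind the grasp point. The pads swing forward as they close: fully open they stand 13 mm farther back than shut.
Start: joints at [1.244, 0.353, 1.633, -0, 1.155, -0.002], TCP at [0.199, 0.592, 0.248] pointing down, gripper open.
Joint ranges: [-2.63, 2.63], [-0.92, 2.1], [0.06, 2.66], [-1.3, 4.44], [0, 2.69], [-3.02, 3.02]. Speed limits (rad/s): [2.22, 2.22, 2.79, 3.14, 3.14, 3.14].

## Interface

Orientations are given as a unit quaternion [x, y, z, w].
In Python, from workcell import bot, hand, kinematics, get_obs, vision, hand_in gives the robot as it stands. The module is installed in compiled form; this text tells all that it offers. Calls block until the motion is done:
- bot.reach(position, orientation): joint-space move of the TCP to a pose.
- bot.servo_line(position, ori=None, velocity=0.15): straight line of the TCP; ori=None keeps the orientation; velocity is the mean speed in m/s.
- bot.goto_joints(angles): joint-space move.
- hand.move_gripper(opening, strength=None): finger opening in m; strength is the grip in N (None keeps the last); returns when the fingers have stopped.
- bot.dwell(seconds).
- kinematics.solve_ik(position, orientation): joint angles nearest the present ones, or None.
- get_obs(): the state.
- vision.read_camera(name): name is "scene" or "top"; returns a dict with "frame" (384x512x3 uint8, red, green, blue), "intrinsics" (3x3 intrinsics, pixels), "view" (4x4, takes a point from world to camera coordinates). Camera axes: x right, y down, z forward; pixel columns grow to the right and rows downward; lengths in m; the calibration is good to about 2 mm. A picture is of the moment at which its call begins. There is no depth.
A pose or a line that the arm cannot do raises bot.IKError and nothing moves.
- hand_in(): hands the job in, once; it reports no verdict.
The state is a dict: "time_s": time; "joint_pos": joint angles; "joint_vel": joint speeds; "joint_efforts": joint torques, N m; "position": TCP position; "orientation": TCP orientation; "wrist_force": force on the tool from outside, world axes, zero at the start; "ft_torque": the same for the moment, N m; "gripper_width": finger opening in m.
Only numpy, scipy, OpenCV 4.12 (cv2) and the standard library are available. Lean on these libraries where they do the work, as an engineer would, in place of code of your own. Each camera call takes 0.05 s, during which the arm holds its last target. There are 200 camera calls.

## Working session

There is one attempt and no reset: what is moved stays moved. The work goes in short steps, each a Python script; the robot and the scene stay as the last script left them, time stands still between calls to the robot, and variables do not carry over. Pictures are saved under pics/ and viewed, about 8 in all and at most 12, crops included, and the job is handed in when it is done.

```bash
mkdir -p pics; python3 - <<'E'
from workcell import bot,hand,kinematics,get_obs,vision
import cv2,numpy as np,pickle
d={}
for n in("scene","top"):
    r=vision.read_camera(n);d[n]=r
    cv2.imwrite(f"pics/{n}0.png",cv2.resize(r["frame"][:,:,::-1],(800,600),interpolation=cv2.INTER_CUBIC))
    print(n,r["intrinsics"],r["view"])
pickle.dump(d,open("cams.pkl","wb"))
o=get_obs();print(o)
print(bot.tcp_to_tips)
E
```

```text
scene [[467.33457317   0.         253.63848221]
 [  0.         467.33457317 190.59310127]
 [  0.           0.           1.        ]] [[-0.69920105  0.71491872 -0.00301737  0.38559508]
 [ 0.55406358  0.53920546 -0.63424839 -0.24928808]
 [-0.45180907 -0.44513895 -0.77312345  1.56679741]
 [ 0.          0.          0.          1.        ]]
top [[476.33652584   0.         259.84584043]
 [  0.         476.33652584 189.09874986]
 [  0.           0.           1.        ]] [[ 0.01734155 -0.99980776  0.00914956 -0.01210945]
 [-0.99075918 -0.01841433 -0.13437696  0.54720711]
 [ 0.13451961 -0.0067347  -0.99088804  1.40715617]
 [ 0.          0.          0.          1.        ]]
{'time_s': 0.1, 'joint_pos': array([ 1.24359193e+00,  3.53581880e-01,  1.63404181e+00,  2.98447307e-05,
        1.15519611e+00, -2.39677928e-03]), 'joint_vel': array([-0.00038735, -0.00094226, -0.00338806, -0.0006569 ,  0.00016079,
        0.00052147]), 'joint_efforts': array([ 1.23887618e-03, -6.06353688e+01, -3.42821968e+01,  1.90811475e-04,
        4.01649449e-03, -5.73163993e-05]), 'position': array([0.19931685, 0.59194979, 0.24764255]), 'orientation': array([ 0.69822787, -0.11441758,  0.11425619, -0.69737507]), 'wrist_force': array([-0.49044308,  0.39200172,  0.53453037]), 'ft_torque': array([-0.04659217,  0.02062744, -0.02692725]), 'gripper_width': 0.08524574715528012}
0.017
```

View pics/scene0.png

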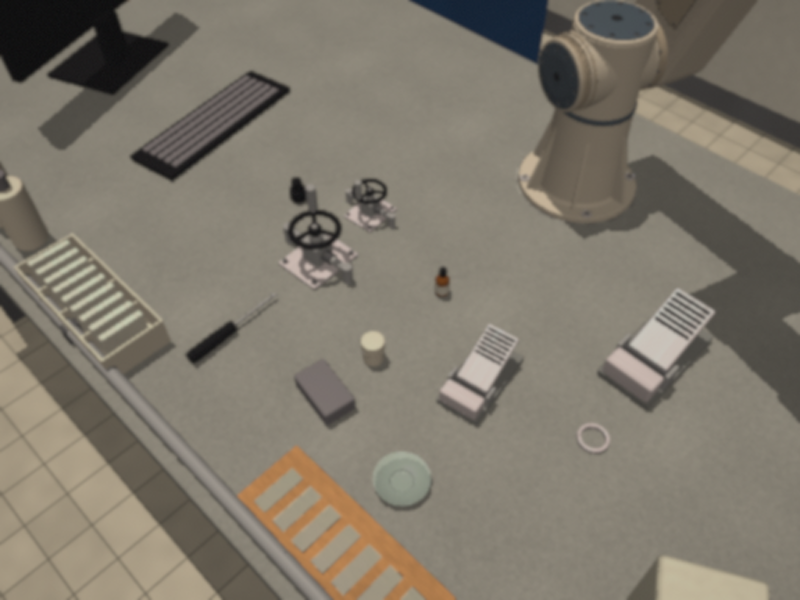

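View pics/top0.png

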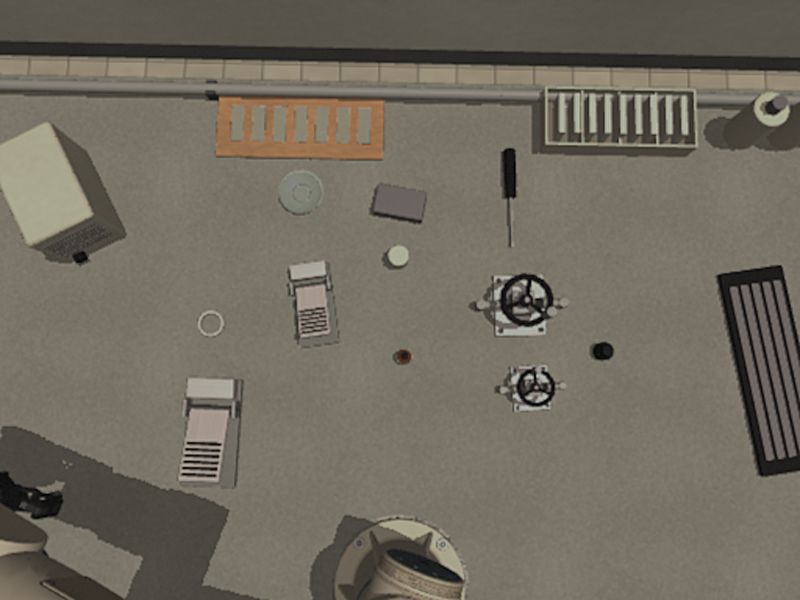

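The meant valve is the larger one (top 527,300; scene 317,230), and the meant pedal is the smaller one (top 313,305; scene 480,370). I'll zoom in on both.

```bash
python3 - <<'E'
import pickle,cv2,numpy as np
d=pickle.load(open("cams.pkl","rb"))
# crops in original pixels 64x48 -> x6
def crop(n,u,v,w=66,h=50,s=6):
    u0,v0=int(u-w/2),int(v-h/2);c=d[n]["frame"][v0:v0+h,u0:u0+w,::-1]
    c=cv2.resize(c,(w*s,h*s),interpolation=cv2.INTER_CUBIC)
    for k in range(0,w,10): cv2.putText(c,str(u0+k),(k*s,8),0,.3,(0,255,255),1);c[::12,k*s]=(0,255,255)
    for k in range(0,h,10): cv2.putText(c,str(v0+k),(0,k*s+4),0,.3,(0,255,0),1);c[k*s,::12]=(0,255,0)
    return c
A=np.vstack([np.hstack([crop("top",337,192),crop("top",200,195)]),np.hstack([crop("scene",203,150),crop("scene",307,237)])])
cv2.imwrite("pics/crops.png",A);print(A.shape)
E
```

```text
(600, 792, 3)
```

View pics/crops.png

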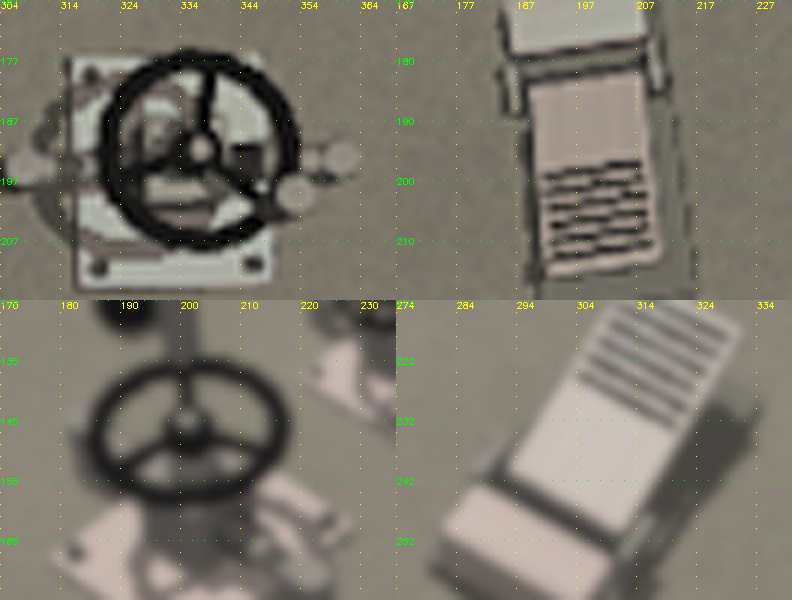

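Top crop: wheel centre is about (337,192), and the handle's top disc is about (353,199.5). The plate's long side lies along image vertical, i.e. world x. The pedal tread is about (200.5,205) in top and (317,221) in scene, with its hinge at the far end (+x). Next I'll refine these and cast rays.

```bash
cat > geo.py <<'E'
import numpy as np,cv2
def ray(c,uv):
    V=c["view"];R=V[:3,:3];o=-R.T@V[:3,3]
    return o,R.T@np.linalg.solve(c["intrinsics"],[uv[0],uv[1],1.])
def onz(c,uv,z):
    o,d=ray(c,uv);return o+d*(z-o[2])/d[2]
def tri(c1,p1,c2,p2):
    o1,d1=ray(c1,p1);o2,d2=ray(c2,p2)
    s=np.linalg.lstsq(np.c_[d1,-d2],o2-o1,rcond=None)[0]
    a,b=o1+s[0]*d1,o2+s[1]*d2;return (a+b)/2,np.linalg.norm(a-b)
def proj(c,p):
    q=c["intrinsics"]@(c["view"][:3,:3]@p+c["view"][:3,3]);return q[:2]/q[2]
E
python3 - <<'E'
import pickle,cv2,numpy as np
from geo import *
np.set_printoptions(precision=4,suppress=True)
d=pickle.load(open("cams.pkl","rb"));T,S=d["top"],d["scene"]
def wheel(c,u0,u1,v0,v1,th):
    g=cv2.cvtColor(c["frame"],cv2.COLOR_RGB2GRAY)[v0:v1,u0:u1]
    m=(g<th).astype(np.uint8);n,l,s,_=cv2.connectedComponentsWithStats(m)
    k=1+np.argmax(s[1:,4]);cs,_=cv2.findContours((l==k).astype(np.uint8),0,1)
    h=cv2.convexHull(max(cs,key=cv2.contourArea));e=cv2.fitEllipse(h);return np.array(e[0])+[u0,v0],e[1]
for c,a in((T,(319,356,172,212,32)),(S,(180,222,132,157,40))):
    p,ax=wheel(c,*a);print("wheel",p,ax,onz(c,p,.086))
    for th in(25,45):
        print(wheel(c,*a[:4],th)[:2])
wp=[wheel(T,319,356,172,212,32)[0],wheel(S,180,222,132,157,40)[0]]
print("tri wheel",tri(T,wp[0],S,wp[1]))
h=onz(T,(353.2,199.5),.150);print("handle",h)
w=onz(T,wp[0],.086);print("r",np.linalg.norm((h-w)[:2]),"ang",np.degrees(np.arctan2(*(h-w)[[1,0]])))
for z in(.095,.15): print("handle in scene",proj(S,np.r_[h[:2],z]),"top",proj(T,np.r_[h[:2],z]))
# plate corners (top crop px)
for q in((75,57),(80,288),(272,282),(265,55)): print("plate",onz(T,(304+q[0]/6,167+q[1]/6),.008))
print("pad tri",tri(T,(200.5,205.3),S,(316.8,220.8)),onz(T,(200.5,205.3),.063),onz(S,(316.8,220.8),.063))
# pedal side edges in top crop: left (528,85)->(545,278), right (642,72)->(660,258)
f=lambda x,y,z:onz(T,(167+(x-396)/6,170+y/6),z)
for a in((528,85,.045),(545,278,.068),(642,72,.045),(660,258,.068)): print("edge",f(*a))
E
```

```text
wheel [336.5464 191.5799] (32.452308654785156, 33.07377624511719) [ 0.5375 -0.2268  0.086 ]
(array([336.5064, 191.5823]), (32.2899055480957, 32.855674743652344))
(array([336.6308, 191.68  ]), (32.76160430908203, 33.80533218383789))
wheel [188.3777 150.9435] (4.595526218414307, 13.41935920715332) [ 0.5752 -0.2395  0.086 ]Traceback (most recent call last):
  File "<stdin>", line 13, in <module>
  File "<stdin>", line 9, in wheel
cv2.error: OpenCV(4.12.0) /io/opencv/modules/imgproc/src/shapedescr.cpp:361: error: (-201:Incorrect size of input array) There should be at least 5 points to fit the ellipse in function 'fitEllipseNoDirect'
```

```bash
python3 - <<'E'
import pickle,cv2,numpy as np
from geo import *
np.set_printoptions(precision=4,suppress=True)
d=pickle.load(open("cams.pkl","rb"));T,S=d["top"],d["scene"]
C=lambda u0,v0,x,y:np.array([u0+x/6-.42,v0+y/6-.42])
wt=np.array([336.55,191.6]);ws=C(170,125,189,130)
print("wheel tri",tri(T,wt,S,ws),onz(T,wt,.087),onz(S,ws,.087))
w=onz(T,wt,.087);h=onz(T,C(304,167,295,195),.150);print("handle",h)
print("r",np.linalg.norm((h-w)[:2]),"ang",np.degrees(np.arctan2(*(h-w)[[1,0]])))
for z in(.095,.15): print("handle in scene",proj(S,np.r_[h[:2],z])*1.5625)
P=np.array([onz(T,C(304,167,*q),.008) for q in((75,57),(80,288),(272,282),(265,55))]);print(P,P.mean(0))
pt=C(167,170,597-396,212);ps=np.array([316.8,220.8])
print("pad tri",tri(T,pt,S,ps),onz(T,pt,.063),onz(S,ps,.063))
for x,y,z in((528,85,.045),(545,278,.068),(642,72,.045),(660,258,.068)): print("edge",onz(T,C(167,170,x-396,y),z))
E
```

```text
wheel tri (array([ 0.5374, -0.2268,  0.0868]), np.float64(0.0002626881752983586)) [ 0.5373 -0.2266  0.087 ] [ 0.5377 -0.2267  0.087 ]
handle [ 0.5087 -0.2611  0.15  ]
r 0.044799644154333323 ang -129.69513498004932
handle in scene [313.1891 208.6408]
handle in scene [310.4554 186.7567]
[[ 0.5953 -0.1765  0.008 ]
 [ 0.4755 -0.1793  0.008 ]
 [ 0.4804 -0.2778  0.008 ]
 [ 0.5983 -0.2751  0.008 ]] [ 0.5374 -0.2272  0.008 ]
pad tri (array([0.4935, 0.174 , 0.0618]), np.float64(0.000185950541461274)) [0.4933 0.174  0.063 ] [0.4943 0.1744 0.063 ]
edge [0.5585 0.2129 0.045 ]
edge [0.4599 0.1977 0.068 ]
edge [0.5662 0.1559 0.045 ]
edge [0.4707 0.1417 0.068 ]
```

The checks agree: the wheel triangulates to 86.8 mm high with a handle radius of 44.8 mm, and the pad to 61.8 mm high. Pressing the pedal now.

```bash
cat >> geo.py <<'E'
from scipy.spatial.transform import Rotation
def down(a):
    y=np.array([0,0,-1.]);z=np.array([np.cos(a),np.sin(a),0]);return Rotation.from_matrix(np.c_[np.cross(y,z),y,z]).as_quat()
E
python3 - <<'E'
from workcell import bot,hand,kinematics,get_obs,vision
from geo import *
np.set_printoptions(precision=4,suppress=True)
yaw=np.arctan2(.0147,.097);p=np.array([.4935,.174])
o=get_obs();cand=[yaw+np.pi/2,yaw-np.pi/2]
sol=[(np.abs(kinematics.solve_ik([*p,.12],down(a))-o["joint_pos"]).max(),a) for a in cand if kinematics.solve_ik([*p,.12],down(a)) is not None]
print(sol);a=min(sol)[1];q=down(a)
hand.move_gripper(0.0,40)
bot.reach([*p,.13],q);bot.servo_line([*p,.086])
f0=get_obs()["wrist_force"][2];z=.086
while z>.052:
    z-=.002;bot.servo_line([*p,z],velocity=.05);o=get_obs();f=o["wrist_force"][2]-f0
    print(round(z,3),o["position"][2].round(4),f.round(1),o["time_s"].__round__(2))
    if f>20:break
bot.dwell(.6);o=get_obs();print("hold",o["position"],o["wrist_force"],o["time_s"])
r=vision.read_camera("scene");cv2.imwrite("pics/press.png",cv2.resize(r["frame"][140:310,200:420,::-1],None,fx=3,fy=3))
bot.servo_line([*p,.10],velocity=.08);bot.servo_line([*p,.20],velocity=.2)
bot.dwell(.1);r=vision.read_camera("scene");cv2.imwrite("pics/rel.png",cv2.resize(r["frame"][140:310,200:420,::-1],None,fx=3,fy=3))
print(get_obs()["time_s"],get_obs()["joint_pos"])
E
```

```text
[(np.float64(1.3826934731562985), np.float64(1.7211982938156114)), (np.float64(1.7588991804334946), np.float64(-1.4203943597741817))]
0.084 0.0847 -0.4 3.46
0.082 0.0821 0.7 3.71
0.08 0.0801 2.4 3.96
0.078 0.078 4.6 4.21
0.076 0.076 5.1 4.46
0.074 0.0741 6.1 4.71
0.072 0.0721 6.9 4.96
0.07 0.0701 6.5 5.21
0.068 0.0681 8.0 5.46
0.066 0.0661 7.9 5.71
0.064 0.0641 8.0 5.96
0.062 0.0621 8.2 6.21
0.06 0.0601 9.5 6.46
0.058 0.0586 17.3 6.71
0.056 0.0582 40.7 6.96
hold [0.4927 0.1739 0.0582] [-11.6285  -3.5214  39.8464] 7.5583
9.1083 [ 0.3361  0.2526  1.8988  0.      0.9931 -1.3851]
```

The stop was felt at TCP z 0.0586 m (expected 0.059) and held about 0.6 s. Next: grip the crank.

```bash
python3 - <<'E'
from workcell import bot,hand,kinematics,get_obs,vision
from geo import *
np.set_printoptions(precision=4,suppress=True)
w=np.array([.5374,-.2268]);t0=np.radians(-129.7)
P=lambda t,z=.126:np.array([*(w+.045*np.r_[np.cos(t),np.sin(t)]),z])
j=get_obs()["joint_pos"];best=[]
for a in np.radians(np.arange(-180,180,15)):
    J=[kinematics.solve_ik(P(t),down(a)) for t in np.radians(range(0,360,30))]
    if any(x is None for x in J):continue
    J=np.array(J);best.append((np.abs(J[:,5]).max(),np.abs(J[:,5]-j[5]).max(),a))
a=min(best,key=lambda b:b[1])[2];print(a,min(best,key=lambda b:b[1]),len(best));np.save("a.npy",a)
q=down(a)
bot.reach(P(t0,.21),q);hand.move_gripper(.06);bot.servo_line(P(t0),velocity=.15)
print(get_obs()["wrist_force"]);hand.move_gripper(.0,60);bot.dwell(.1)
o=get_obs();print(o["gripper_width"],o["wrist_force"],o["position"],o["time_s"])
r=vision.read_camera("scene");A=cv2.resize(r["frame"][90:190,140:270,::-1],None,fx=5.9,fy=5.9);cv2.imwrite("pics/grip.png",A)
b=np.hstack([cv2.imread("pics/press.png"),cv2.imread("pics/rel.png")]);cv2.imwrite("pics/pedal.png",cv2.resize(b,(800,309)))
E
```

```text
1.0471975511965976 (np.float64(1.5262786623946805), np.float64(0.1411744052052264), np.float64(1.0471975511965976)) 22
[-0.3752 -0.8656  0.7809]
0.017713978472589622 [-1.8352 -1.7587  5.6562] [ 0.5088 -0.262   0.127 ] 12.575
```

View pics/grip.png

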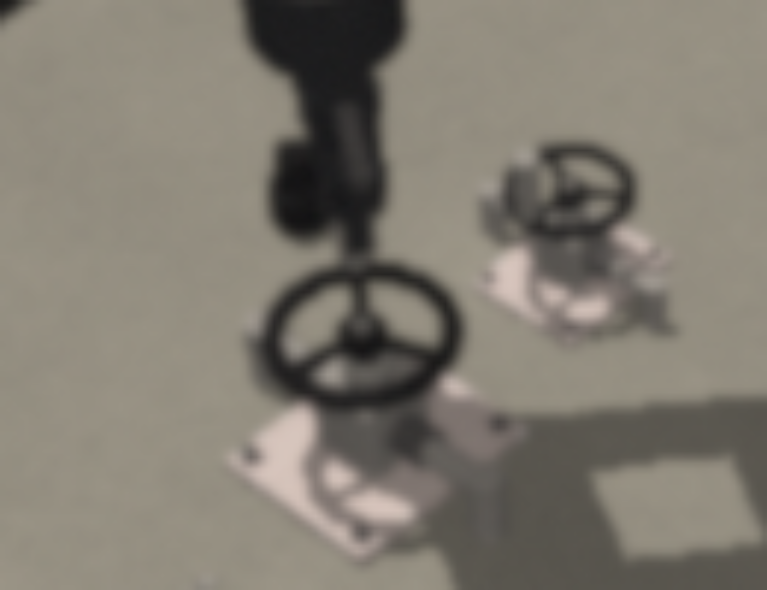

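View pics/pedal.png

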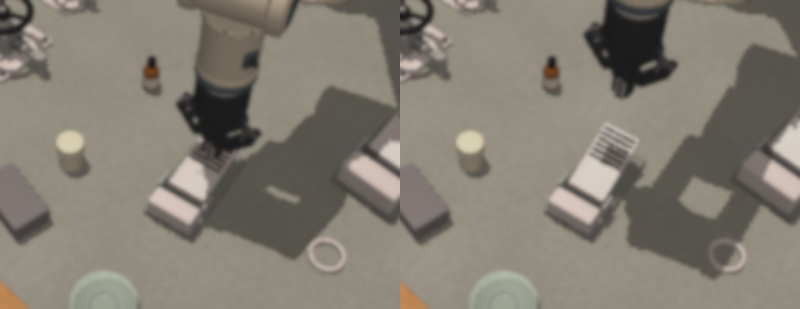

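The pedal was seen pressed and then back up, and the fingers hold the crank (width 17.7 mm). Turning clockwise, with fine steps near the only two possible stop angles (about 2° and 182° world).

```bash
cat > turn.py <<'E'
from workcell import bot,hand,kinematics,get_obs,vision
from geo import *
np.set_printoptions(precision=4,suppress=True)
w=np.array([.5374,-.2268])
P=lambda t,z=.126:np.array([*(w+.045*np.r_[np.cos(t),np.sin(t)]),z])
def step(deg,v=.06):
    t=np.radians(deg);bot.servo_line(P(t),velocity=v);o=get_obs();f=o["wrist_force"]
    e=o["position"][:2]-w
    return f[:2]@[-np.sin(t),np.cos(t)],f[:2]@[np.cos(t),np.sin(t)],f[2],np.degrees(np.arctan2(e[1],e[0])),o
E
python3 - <<'E'
from turn import *
d=-129.7;n=0
while d>-560:
    fine=(-368<d<=-348) or d<=-528
    nxt=d-(2 if fine else 12)
    if not fine and d>-348: nxt=max(nxt,-348.5)
    if not fine and d<-368: nxt=max(nxt,-528.5)
    d=nxt;ft,fr,fz,act,o=step(d);n+=1
    if fine or n%3==0: print(round(d,1),act.round(1),"ft",ft.round(1),"fr",fr.round(1),"fz",fz.round(1),"t",round(o["time_s"],1))
    if ft>16 or np.abs(fr)>40: print("STOP",d,act);break
bot.dwell(.3);o=get_obs();print(o["gripper_width"],o["wrist_force"],o["position"],o["time_s"]);np.save("d.npy",d)
E
```

```text
-165.7 -165.8 ft -1.0 fr 4.7 fz 9.1 t 13.6
-201.7 157.8 ft -1.8 fr 4.3 fz 9.7 t 14.5
-237.7 121.2 ft -1.7 fr 3.3 fz 6.4 t 15.4
-273.7 84.8 ft -2.1 fr 0.5 fz 6.4 t 16.3
-309.7 49.0 ft -1.0 fr -3.1 fz 7.4 t 17.2
-345.7 13.3 ft -1.5 fr -4.1 fz 8.7 t 18.2
-350.5 9.4 ft 1.2 fr -3.3 fz 9.9 t 18.7
-352.5 7.5 ft 2.4 fr -3.4 fz 10.4 t 18.9
-354.5 5.5 ft 3.1 fr -4.0 fz 9.9 t 19.2
-356.5 3.5 ft 1.6 fr -3.5 fz 8.9 t 19.4
-358.5 2.3 ft 4.6 fr -3.1 fz 9.1 t 19.7
-360.5 2.0 ft 11.1 fr -3.2 fz 12.2 t 19.9
-362.5 1.7 ft 17.9 fr -2.0 fz 13.9 t 20.2
STOP -362.5 1.6619703058923923
0.017848418332116534 [-1.9294 17.1287 13.5589] [ 0.582  -0.2255  0.1269] 20.475
```

The stop was felt at about 2° world, which matches the plate's yaw (handle on stand +x). Now pause, then back off 720°.

```bash
python3 - <<'E'
from turn import *
bot.dwell(.6);r=vision.read_camera("top");S=r["frame"][150:235,290:390,::-1]
d=-362.5;end=-358+720+.3;n=0
while d<end-.01:
    d=min(d+12,end);ft,fr,fz,act,o=step(d);n+=1
    if n%6==0 or d>=end: print(round(d,1),act.round(1),"ft",ft.round(1),"fr",fr.round(1),"fz",fz.round(1),"t",round(o["time_s"],1))
bot.dwell(.4);o=get_obs();e=o["position"][:2]-w
print(o["gripper_width"],o["wrist_force"],o["position"],np.degrees(np.arctan2(e[1],e[0])),np.linalg.norm(e),o["time_s"])
r=vision.read_camera("top");F=r["frame"][150:235,290:390,::-1]
c=vision.read_camera("scene")["frame"][:,:,::-1];cv2.imwrite("pics/scene_end.png",c)
cv2.imwrite("pics/end.png",np.vstack([np.hstack([cv2.resize(x,(400,340),interpolation=2) for x in(S,F)]),cv2.resize(c[90:190,100:410],(800,258),interpolation=2)]))
E
```

```text
-290.5 69.6 ft 1.5 fr -2.2 fz 9.0 t 23.0
-218.5 141.9 ft 1.4 fr 1.8 fz 10.9 t 24.8
-146.5 -146.1 ft 1.1 fr 3.2 fz 11.2 t 26.7
-74.5 -73.9 ft 2.0 fr 0.8 fz 8.0 t 28.5
-2.5 -1.8 ft 1.8 fr -1.1 fz 10.5 t 30.4
69.5 70.2 ft 1.5 fr -1.8 fz 12.0 t 32.2
141.5 141.9 ft 1.9 fr 0.8 fz 12.0 t 34.1
213.5 -146.2 ft 1.5 fr 3.0 fz 11.3 t 35.9
285.5 -74.0 ft 0.6 fr 1.2 fz 9.4 t 37.8
357.5 -1.7 ft 2.0 fr -0.6 fz 11.6 t 39.6
362.3 2.7 ft 0.7 fr -1.2 fz 10.8 t 39.9
0.0176237685526048 [-1.0294 -0.0268 11.3934] [ 0.582  -0.2247  0.1269] 2.673584769913999 0.04463989881669863 40.275
```

View pics/end.png

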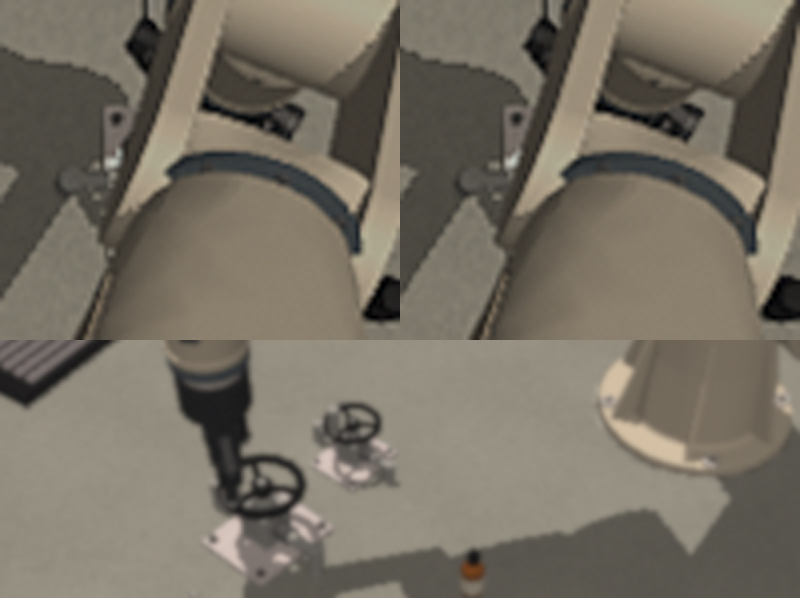

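The end view shows the fingers on the crank at the wheel's +x side, as when it was shut, with the oil bottle in place. Handing in.

```bash
python3 -c "
from workcell import hand_in,get_obs
hand_in();print(get_obs()['time_s'])"
```

```text
the job is handed in; nothing more can be done
the job is handed in; nothing more can be done
```

I carried out the whole job in the order asked and handed it in at about 40 s on the robot's clock. No verdict is reported.

- **Pedal:** I pressed the smaller pedal to its stop, felt at TCP height 58.6 mm against about 59 mm expected. I held it for about 0.6 s and released it; the picture afterwards shows it back up.
- **Pedal force:** The fingertips peaked at about 41 N there, more than the 20 N I aimed for. This was the fingertips, not the arm or gripper body the 40 N limit names, and the wrist limit is 120 N.
- **Valve shut:** I gripped the larger valve's crank and turned it about 228° clockwise. The stop came at about 2° world, where the resistance rose to 18 N, which agrees with the stand's +x direction seen in the picture. I paused there for about 0.9 s.
- **Valve backed off:** I then turned it 720° anticlockwise. The handle ended at 2.7° against the stop's 1.7 to 2.0°, an error of about 1° where 18° is allowed.
- **Grip at the end:** The crank was still held, with a finger width of 17.6 mm for a 19 mm sleeve, about as at first grip. About 11 N of upward force remained on the wrist.
- **Not fully checked:** The arm blocked the top camera's view of the wheel, so the final angle rests on arm position and the scene view. I did not compare every bystander before and after, but the arm passed above them, and the bottle, the only one clearly in the last view, had not moved.

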